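# Lock the bayonet cap of the orange parts-washing pot

### The job

Two parts-washing pots stand on the watchmaker's bench with their bayonet caps still unlocked. Lock the orange cap: push it down against its spring, turn it a quarter turn clockwise (seen from above) and let go, so that it springs up into its seat and stays locked. Leave the blue-capped pot as it is.

Things in the scene. Friction and masses are not known exactly. Their poses are not given: they have to be found in the camera images.
- orange_grip (a point): Grip point on the orange cap's bar handle, on the axis of cap and pot. Bar: 56 mm along this frame's x, 18 mm along y (grasp across y), 36 mm high, white line on its +x end. The point is 22 mm above the cap's flat top, 14 mm below the bar's top, 104 mm above the bench while unlocked. Cap 66 mm across; pot grey, fixed to the bench, 82 mm across (foot 96), 66 high. z up; turns with the cap.
- orange_press (a joint): How far the orange cap is pushed down, m: 0 sprung up and unlocked, 0.015 at the bottom. It pushes back with 4 N at 0 and 10 N at 0.015. It can turn out of its entry slots only while down more than 0.012; released after the quarter turn it springs up and rests at about 0.0075, in its seat.
- orange_cap (a joint): Turn of the orange cap, rad, growing clockwise seen from above: 0 to 0.1 at the start, quarter turn 1.57, stop at 1.71. Released anywhere from 1.35 to the stop it rises into the seat notch and cannot turn back; released sooner it stays down under the ledge, unlocked.
- blue_handle_end (a point): The +x end of the handle of the other pot's cap, 28 mm from its axis along this frame's x and 104 mm above the bench; that pot is the same but for its blue cap, and is also unlocked. It is to be left alone. Between the two pots grey tool arms hang over the bench, their tips 0.2 m above it and 0.58 m ahead of the robot's base: swing from side to side in front of them.
Not all that is in view belongs to the job. What is shaped like the part that bears orange_grip but yellow is not meant.

How it is judged (in metres and radians):
On the way, in this order (a step that is already met when the one before it is completed fails the run):
1. the orange cap is pushed down at its entry slots (value of joint orange_press above 0.01 m and value of joint orange_cap below 0.6 rad), for 0.02 s.
2. pushed down, it is turned to its seat (value of joint orange_press above 0.0085 m and value of joint orange_cap above 1.25 rad), for 0.02 s.
At the end, for the whole second after the job is handed in: The orange cap is turned at least 1.25 rad clockwise, has sprung up into its seat (pushed down less than 9.5 mm; it rests at about 7.5 mm) and is at rest (value of joint orange_cap above 1.25 rad and value of joint orange_press below 0.0095 m and velocity of joint orange_cap between -0.1 and 0.1 rad/s); the robot touches nothing.
It fails at once if the blue cap is pushed down or turned (its handle end moves more than 8 mm) (distance of blue_handle_end from where it was at the start of the episode above 0.008 m).
It also fails if it takes over 34 s, if anything falls off the work surface, if the arm or the gripper's body presses on something with over 40 N, if the wrist force passes 120 N, or if a joint passes its speed limit or range.

### The arm

A 6-joint arm with a two-finger parallel gripper is mounted at the origin on a cart in front of the work surface, level with it; the furniture and walls round the work are solid. World frame = base frame: x ahead of the robot, y to its left, z up, the work surface at z = 0. Lengths are in m, angles in degrees, forces in N, time in s.
With the tool pointing down it reaches from about 0.4 to 0.825 m from the base axis. Payload 7 kg.
Tool frame: the origin (TCP) lies between the finger pads; the fingertips stand 19 mm ahead of it and the grasp point (between the pads) is the TCP (r.finger_overhang is the distance from the TCP to the fingertips, in m); z points along the fingers, y is the direction in which the jaws open and shut (so a half turn about z gives the same grasp; the last joint's range is limited). The gripper opens to 88 mm and grips with 3 to 60 N. Pads are 19 mm wide; open, the fingers measure 130 mm over their backs; the gripper's body (78 mm by 193 mm) begins 47 mm behind the grasp point.
Start: joints at [-58.493, 20.546, 0.682, 0, -70.136, -16.507], TCP at [0.175, -0.652, 0.207] pointing down, gripper open.
Joint ranges: [-176.03, 176.03], [-82.01, 121.73], [-58.28, 71.71], [-173.87, 95.51], [-174.79, -0.11], [-173.66, 173.66]. Speed limits (degrees/s): [136.94, 136.94, 172.46, 180, 180, 180].

### API

Orientations are given as [roll, pitch, yaw] about the fixed x, y, z axes, in that order (R = Rz(yaw) Ry(pitch) Rx(roll)).
In Python, from plant import r, optics gives the robot as it stands. The module is installed in compiled form; this text tells all that it offers.
- The arm moves only by the tool step_arm, never from a script. Its argument "increments" is a list of rows, each an object of numbers: "tx", "ty", "tz": the shift along the world's x, y, z in mm; "ax", "ay", "az": the turn, a rotation vector about the world's x, y, z in degrees; "claw": the gripper command: -1 is shut, 1 is fully open, values between are in proportion. In form: [{"tx": .., "ty": .., "tz": .., "ax": .., "ay": .., "az": .., "claw": ..}, ...]. A call has 1 to 12 rows; each row shifts and turns the commanded pose from where the row before left it; what a row does not reach is not made up. A row lasts 1/10 s, in which the tool goes at most 50 mm and 8.59 degrees, less where a joint would pass 70% of its speed; a pose out of reach is approached as far as the arm can. A call with a gripper value outside its range is refused whole. The fingers move at their own pace and stop on an object; "newtons" is the grip in N (left out, the last holds). Time passes only in rows, so rows that do not move let the fingers close. It gives the time, the measured TCP pose, the force and the opening at its end, in the units of the state.
- r.get_state(): the state, without advancing time (a new reading comes with each control period).
- optics.capture(name): name is "scene" or "top" or "wrist"; returns a dict with "image" (384x512x3 uint8, blue, green, red), "depth" (384x512 float32, m along the optical axis (not along the pixel's ray), 0 where there is no reading), "fx", "fy", "cx", "cy" (pixels), "distortion" ([k1, k2, p1, p2, k3] as OpenCV has them; the pictures are not rectified), "R" (3x3) and "t" (3): a world point X has camera coordinates R X + t. Camera axes: x right, y down, z forward; pixel columns grow to the right and rows downward; lengths in m; the calibration is good to about 2 mm. A picture is of the moment at which its call begins.
- r.close_job(): hands the job in, once; it reports no verdict.
The state is a dict: "time_s": time; "joints": joint angles; "qd": joint speeds; "joint_torque": joint torques, N m; "tcp_pos": TCP position; "eef_rot": TCP orientation; "contact_force": force on the tool from outside, world axes, zero at the start; "moment": the same for the moment, N m; "gripper_width": finger opening in m.
Only numpy, scipy, OpenCV 4.12 (cv2) and the standard library are available. Lean on these libraries where they do the work, as an engineer would, in place of code of your own. Each camera call takes 0.05 s, during which the arm holds its last target. There are 200 camera calls.

## Working session

There is one attempt and no reset: what is moved stays moved. The work goes in short steps, Python scripts to look and compute and a tool call to move; the robot and the scene stay as the last step left them, time stands still between calls to the robot, and variables do not carry over. Pictures are saved under pics/ and viewed, about 8 in all and at most 12, crops included, and the job is handed in when it is done.

Besides the shell and the picture viewer there is one more tool, called after "Request:" in YAML: its name, and indented under it one key for each argument. step_arm: Moves the arm, as the interface text tells. Its arguments: {"type":"object","properties":{"increments":{"type":"array","items":{"type":"object","properties":{"tx":{"type":"number"},"ty":{"type":"number"},"tz":{"type":"number"},"ax":{"type":"number"},"ay":{"type":"number"},"az":{"type":"number"},"claw":{"type":"number"}}}},"newtons":{"type":"number"}},"required":["increments"]}

```bash
mkdir -p pics; cat > h.py <<'E'
import numpy as np, cv2
from plant import r, optics
def world(c,uv,z=None):
    K=np.array([[c["fx"],0,c["cx"]],[0,c["fy"],c["cy"]],[0,0,1.]])
    n=cv2.undistortPoints(np.float64(uv).reshape(-1,1,2),K,np.float64(c["distortion"])).reshape(-1,2)
    d=np.c_[n,np.ones(len(n))]; R=np.array(c["R"]); t=np.array(c["t"])
    o=-R.T@t; w=d@R
    if z is not None: return o+w*((z-o[2])/w[:,2])[:,None]
    dep=np.array([c["depth"][int(round(v)),int(round(u))] for u,v in uv])
    return o+w*dep[:,None]
E
python3 - <<'E'
from h import *
print(r.get_state())
for n in("top","scene"):
    c=optics.capture(n); np.savez(n+"0.npz",**c); cv2.imwrite(f"pics/{n}0.png",c["image"]); print(n,-np.array(c["R"]).T@c["t"])
E
```

```text
{'time_s': 0.0, 'joints': array([-5.84936771e+01,  2.05891659e+01,  6.34545019e-01, -1.98109711e-02,
       -7.01373777e+01, -1.65071603e+01]), 'qd': array([-0.05481141,  0.00323503,  0.03067081, -0.02063507, -0.05577351,
        0.03184835]), 'joint_torque': array([ 1.08209399e-03, -5.82713950e+01,  2.93052542e+01,  6.99670315e+00,
        6.77254808e-03, -2.28512208e-04]), 'tcp_pos': array([ 0.17452845, -0.65150274,  0.20595517]), 'eef_rot': array([ 1.79906501e+02, -8.28624039e-03, -1.65007577e+02]), 'contact_force': array([ 0.48327704, -0.18546712, -0.92138887]), 'moment': array([ 0.04590605, -0.0649371 , -0.05267721]), 'gripper_width': 0.08772968059631303}
top [ 0.42905089 -0.0033487   1.1175645 ]
scene [1.18971521 0.41805636 0.86603699]
```

View pics/top0.png

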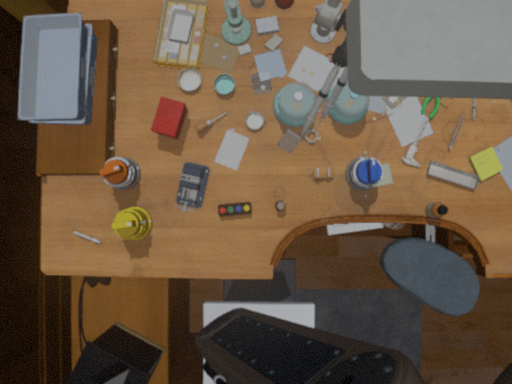

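View pics/scene0.png

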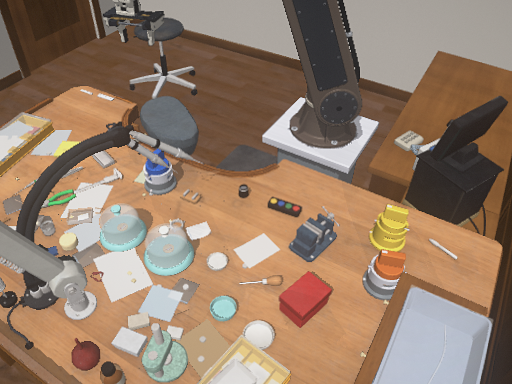

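Top view: orange cap at about (117,172), yellow decoy at (132,223), blue cap at (367,173). Robot cart is at the bottom, so x is up and y is left.

```bash
python3 - <<'E'
from h import *
M={}
for n in("top","scene"):
    c=dict(np.load(n+"0.npz"))
    h=cv2.cvtColor(c["image"],cv2.COLOR_BGR2HSV)
    for name,lo,hi in(("orange",(5,150,90),(16,255,255)),("yellow",(24,150,90),(34,255,255)),("blue",(108,150,60),(125,255,255))):
        m=cv2.inRange(h,lo,hi)
        k,lab,st,ce=cv2.connectedComponentsWithStats(m)
        for i in sorted(range(1,k),key=lambda i:-st[i,4])[:2]:
            vs,us=np.nonzero(lab==i); uv=np.c_[us,vs].astype(float)
            P=world(c,uv); P=P[c["depth"][vs,us]>0]
            if len(P)<30: continue
            hi_=P[(P[:,2]>.108)&(P[:,2]<.13)]; cap=P[(P[:,2]>.07)&(P[:,2]<.09)]
            print(n,name,st[i],"med",np.median(P,0).round(3),"zrange",np.percentile(P[:,2],[2,98]).round(3))
            for q,t in((hi_,"bar"),(cap,"cap")):
                if len(q)>15:
                    (cx,cy),(a,b),an=cv2.minAreaRect(np.float32(q[:,:2]*1000)); e=np.linalg.eigh(np.cov(q[:,:2].T))[1][:,1]
                    print("   ",t,len(q),round(cx),round(cy),round(a),round(b),round(an),"z",np.median(q[:,2]).round(3),"mean",q.mean(0).round(3),"axis",np.degrees(np.arctan2(e[1],e[0])).round())
c=cv2.imread("pics/top0.png"); s=cv2.imread("pics/scene0.png")
a=cv2.resize(c[145:250,85:165],None,fx=5,fy=5,interpolation=2); b=cv2.resize(s[235:315,350:420],None,fx=5,fy=5,interpolation=2)
o=np.zeros((525,750,3),np.uint8); o[:525,:400]=a; o[:400,400:750]=b; cv2.imwrite("pics/crop1.png",o)
E
```

```text
top orange [  36   20   91  164 4885] med [0.604 0.474 0.069] zrange [0.065 0.11 ]
    bar 101 521 393 16 52 17 z 0.117 mean [0.518 0.397 0.117] axis 104.0
    cap 1589 719 500 465 259 3 z 0.071 mean [0.62  0.485 0.073] axis 175.0
top orange [  83  274   85  110 4223] med [ 0.058  0.443 -0.271] zrange [-0.277 -0.264]
top yellow [111 207  40  32 779] med [0.384 0.35  0.08 ] zrange [0.006 0.119]
    bar 116 378 357 18 53 10 z 0.117 mean [0.378 0.361 0.117] axis 100.0
    cap 323 378 357 64 65 89 z 0.082 mean [0.379 0.356 0.082] axis -178.0
top blue [370 161  11  21 145] med [ 0.52  -0.297  0.116] zrange [0.079 0.12 ]
    bar 102 522 -294 50 17 2 z 0.117 mean [ 0.517 -0.293  0.117] axis -175.0
    cap 43 519 -315 12 47 80 z 0.081 mean [ 0.523 -0.316  0.081] axis 177.0
top blue [358 161  10  22 141] med [ 0.521 -0.275  0.081] zrange [0.078 0.085]
    cap 140 522 -273 56 23 3 z 0.081 mean [ 0.521 -0.274  0.081] axis -175.0
scene orange [ 397   76  115  163 5015] med [-0.779  0.541 -0.271] zrange [-0.277 -0.264]
scene orange [375 249  31  31 704] med [0.532 0.397 0.086] zrange [0.065 0.119]
    bar 193 522 393 21 55 18 z 0.117 mean [0.524 0.395 0.116] axis 110.0
    cap 330 534 394 64 42 90 z 0.082 mean [0.538 0.396 0.082] axis 101.0
scene yellow [382 214  26  15 155] med [0.393 0.363 0.083] zrange [0.069 0.087]
    cap 148 391 363 39 65 11 z 0.083 mean [0.394 0.361 0.083] axis 100.0
scene yellow [387 205  21   9  72] med [0.38  0.361 0.119] zrange [0.114 0.122]
    bar 72 379 359 17 48 9 z 0.119 mean [0.379 0.362 0.118] axis 104.0
scene blue [146 159  20  12  86] med [ 0.545 -0.283  0.082] zrange [0.079 0.113]
    cap 73 542 -286 24 59 18 z 0.081 mean [ 0.541 -0.283  0.082] axis 116.0
```

View pics/crop1.png

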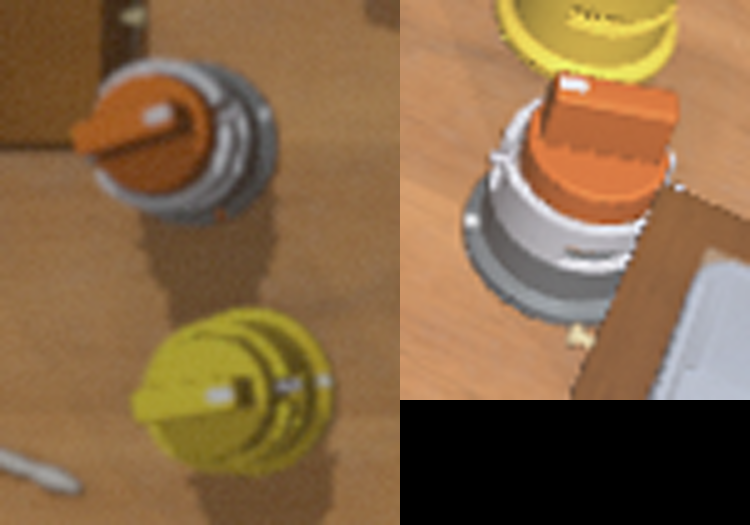

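```bash
python3 - <<'E'
from h import *
G=np.full((2,14,20),-1.)
for k,n in enumerate(("top","scene")):
    c=dict(np.load(n+"0.npz")); vs,us=np.nonzero(c["depth"]>0)
    P=world(c,np.c_[us,vs])
    i=((P[:,0]+.0)/.05).astype(int); j=((P[:,1]+.75)/.065).astype(int)
    ok=(P[:,0]>=0)&(i<14)&(P[:,1]>-.75)&(j<20)
    np.maximum.at(G[k],(i[ok],j[ok]),P[ok,2])
    d=np.hypot(P[:,0]-.521,P[:,1]-.393); s=P[(d>.05)&(d<.13)&(P[:,2]>.06)]
    for a in range(-180,180,30):
        q=s[(np.degrees(np.arctan2(s[:,1]-.393,s[:,0]-.521))//30*30)==a]
        if len(q): print(n,a,"zmax",q[:,2].max().round(3),"dmin",np.hypot(q[:,0]-.521,q[:,1]-.393).min().round(3))
np.set_printoptions(linewidth=200)
print("cols y",(-.75+.065*np.arange(20)).round(2))
for k in 0,1: print((G[k][::-1]*100).round().astype(int))
E
```

```text
top -180 zmax 0.086 dmin 0.106
top 0 zmax 0.074 dmin 0.067
top 30 zmax 0.075 dmin 0.05
top 60 zmax 0.075 dmin 0.05
top 90 zmax 0.073 dmin 0.052
top 150 zmax 0.065 dmin 0.127
scene -180 zmax 0.087 dmin 0.106
scene 0 zmax 0.075 dmin 0.068
scene 30 zmax 0.073 dmin 0.05
scene 60 zmax 0.075 dmin 0.05
scene 90 zmax 0.072 dmin 0.051
scene 150 zmax 0.066 dmin 0.125
cols y [-0.75 -0.68 -0.62 -0.55 -0.49 -0.42 -0.36 -0.3  -0.23 -0.17 -0.1  -0.03  0.03  0.09  0.16  0.23  0.29  0.36  0.42  0.49]
[[   0    1    1    1    1    1   69   69   69   69    9    1    1    2    6    6    6    0   20   20]
 [   0    1    1    1    1    0   69   69   69   69   25    0    1    1    3    6    6    0   20   20]
 [   1    1    1    1    2    1   68   69   69   69   24    0    1    1    4    0    0    8    7    7]
 [   1    1    1    1    1    1   12   12    2    2    0    0    1    7    8    1    7   12    8    7]
 [   0    1    1    0    1    0   12   12    0    0    0    0    0    1    8    6    1    9    6    0]
 [   0    0    0    8    7    1    1    1    1    0    3    2    2    2    7    5    9    8    0
[... 1574 characters left out ...]
    1    1    0 -100 -100    1    1    1    0    0    1    0    0    0    1    1]
 [   0    1    1    1    1    1    1 -100 -100 -100    1    0    0    1    0    0    0    0    0    0]
 [  37   39   32    1    1    1    0 -100 -100 -100   50   51    0    0    0    0    0    0    0    0]
 [  34   38   34   34    1    0 -100 -100 -100    0    0   51   51   37 -100 -100 -100 -100 -100 -100]
 [-100   36   34    1    0 -100 -100 -100 -100    0    1    2   49   38    0 -100 -100 -100 -100 -100]
 [-100 -100 -100 -100 -100 -100 -100 -100 -100    1   16   14   38   36    0 -100 -100 -100 -100 -100]
 [-100 -100 -100 -100 -100 -100 -100 -100 -100    3   16 -100    6    4    0 -100 -100 -100   -3   -3]]
```

Request:
step_arm:
  increments:
    - {"tx":16,"ty":37,"az":4,"claw":1}
    - {"tx":16,"ty":37,"az":4,"claw":1}
    - {"tx":16,"ty":37,"az":4,"claw":1}
    - {"tx":16,"ty":37,"az":4,"claw":1}
    - {"tx":16,"ty":37,"az":4,"claw":1}
    - {"tx":16,"ty":37,"az":4,"claw":1}
    - {"tx":16,"ty":37,"az":4,"claw":1}
    - {"tx":16,"ty":37,"az":4,"claw":1}
    - {"tx":16,"ty":37,"az":4,"claw":1}
    - {"tx":16,"ty":37,"az":4,"claw":1}
    - {"tx":16,"ty":37,"az":4,"claw":1}
    - {"tx":16,"ty":37,"az":4,"claw":1}
  newtons: 50

```text
$.increments[0]: bad value
```

Request:
step_arm:
  increments:
    - {"tx":16,"ty":37,"tz":0,"ax":0,"ay":0,"az":4,"claw":1}
    - {"tx":16,"ty":37,"tz":0,"ax":0,"ay":0,"az":4,"claw":1}
    - {"tx":16,"ty":37,"tz":0,"ax":0,"ay":0,"az":4,"claw":1}
    - {"tx":16,"ty":37,"tz":0,"ax":0,"ay":0,"az":4,"claw":1}
    - {"tx":16,"ty":37,"tz":0,"ax":0,"ay":0,"az":4,"claw":1}
    - {"tx":16,"ty":37,"tz":0,"ax":0,"ay":0,"az":4,"claw":1}
    - {"tx":16,"ty":37,"tz":0,"ax":0,"ay":0,"az":4,"claw":1}
    - {"tx":16,"ty":37,"tz":0,"ax":0,"ay":0,"az":4,"claw":1}
    - {"tx":16,"ty":37,"tz":0,"ax":0,"ay":0,"az":4,"claw":1}
    - {"tx":16,"ty":37,"tz":0,"ax":0,"ay":0,"az":4,"claw":1}
    - {"tx":16,"ty":37,"tz":0,"ax":0,"ay":0,"az":4,"claw":1}
    - {"tx":16,"ty":37,"tz":0,"ax":0,"ay":0,"az":4,"claw":1}
  newtons: 50

```text
time_s: 1.3
tcp_pos: [0.3668, -0.2064, 0.2069]
eef_rot: [-180.0, 0.0, -116.8]
contact_force: [1.2, -0.1, -0.2]
gripper_width: 0.0877
```

All keys are needed. Continuing in front of the tool arms.

Request:
step_arm:
  increments:
    - {"tx":18,"ty":36,"tz":0,"ax":0,"ay":0,"az":4,"claw":1}
    - {"tx":18,"ty":36,"tz":0,"ax":0,"ay":0,"az":4,"claw":1}
    - {"tx":18,"ty":36,"tz":0,"ax":0,"ay":0,"az":4,"claw":1}
    - {"tx":0,"ty":40,"tz":0,"ax":0,"ay":0,"az":4,"claw":1}
    - {"tx":0,"ty":40,"tz":0,"ax":0,"ay":0,"az":4,"claw":1}
    - {"tx":0,"ty":40,"tz":0,"ax":0,"ay":0,"az":4,"claw":1}
    - {"tx":0,"ty":40,"tz":0,"ax":0,"ay":0,"az":4,"claw":1}
    - {"tx":0,"ty":40,"tz":0,"ax":0,"ay":0,"az":4,"claw":1}
    - {"tx":0,"ty":40,"tz":0,"ax":0,"ay":0,"az":4,"claw":1}
    - {"tx":10,"ty":40,"tz":0,"ax":0,"ay":0,"az":4,"claw":0.3}
    - {"tx":10,"ty":40,"tz":0,"ax":0,"ay":0,"az":4,"claw":0.3}
    - {"tx":10,"ty":40,"tz":0,"ax":0,"ay":0,"az":0,"claw":0.3}

```text
time_s: 2.5
tcp_pos: [0.4505, 0.2617, 0.2068]
eef_rot: [180.0, 0.0, -72.8]
contact_force: [1.1, 0.2, 1.1]
gripper_width: 0.0691
```

Request:
step_arm:
  increments:
    - {"tx":18,"ty":33,"tz":0,"ax":0,"ay":0,"az":0,"claw":0.3}
    - {"tx":18,"ty":33,"tz":0,"ax":0,"ay":0,"az":0,"claw":0.3}
    - {"tx":18,"ty":33,"tz":0,"ax":0,"ay":0,"az":0,"claw":0.3}
    - {"tx":17,"ty":32,"tz":0,"ax":0,"ay":0,"az":0,"claw":0.3}
    - {"tx":0,"ty":0,"tz":0,"ax":0,"ay":0,"az":0,"claw":0.3}

```text
time_s: 3.0
tcp_pos: [0.5228, 0.3939, 0.2046]
eef_rot: [179.9, -0.1, -72.9]
contact_force: [-0.2, -0.8, 0.0]
gripper_width: 0.0567
```

```bash
cat > w.py <<'E'
from h import *
import sys
c=optics.capture("wrist"); cv2.imwrite(f"pics/{sys.argv[1]}.png",c["image"])
print(r.get_state()["tcp_pos"],r.get_state()["eef_rot"])
h=cv2.cvtColor(c["image"],cv2.COLOR_BGR2HSV); m=cv2.inRange(h,(3,140,60),(17,255,255))
vs,us=np.nonzero((m>0)&(c["depth"]>0)); P=world(c,np.c_[us,vs])
for lo,hi in((.108,.13),(.075,.09),(.06,.075)):
    k=(P[:,2]>lo)&(P[:,2]<hi)&(np.hypot(P[:,0]-.521,P[:,1]-.393)<.06); q=P[k]
    if len(q)>20: print(lo,len(q),np.median(q[:,2]).round(4),[np.round(x,1) for x in cv2.minAreaRect(np.float32(q[:,:2]*1000))],"circ",cv2.minEnclosingCircle(np.float32(q[:,:2]*1000)))
E
python3 w.py w1
```

```text
[0.52185479 0.39225316 0.20482043] [ 1.79868334e+02 -8.33364954e-02 -7.29627878e+01]
0.108 775 0.118 [array([519.6, 392.7]), array([17.5, 55. ]), np.float64(17.7)] circ ((518.8396606445312, 392.5105895996094), 28.268842697143555)
0.075 1641 0.0823 [array([519.9, 391.4]), array([63.6, 63. ]), np.float64(34.7)] circ ((519.57470703125, 393.13433837890625), 33.19977951049805)
0.06 792 0.0693 [array([537.8, 404.4]), array([92.6, 59.3]), np.float64(81.6)] circ ((527.4152221679688, 405.9169006347656), 47.752593994140625)
```

View pics/w1.png

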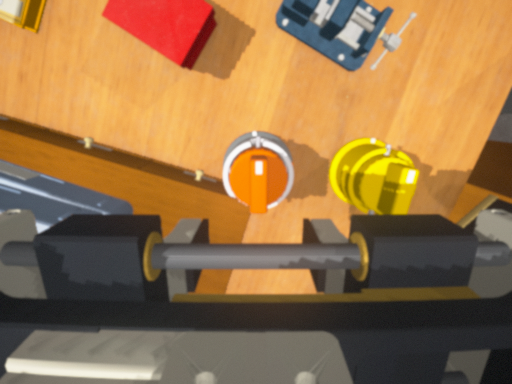

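Wrist view: the orange cap at (258,175) lies with its bar across the jaw direction, white mark on the far end, between the fingers. The fit agrees with the earlier one (bar 17.5x55, top at 0.118). Descending.

Request:
step_arm:
  increments:
    - {"tx":-2,"ty":2,"tz":-20,"ax":0,"ay":0,"az":1,"claw":0.2}
    - {"tx":0,"ty":0,"tz":-20,"ax":0,"ay":0,"az":0,"claw":0.2}
    - {"tx":0,"ty":0,"tz":-20,"ax":0,"ay":0,"az":0,"claw":0.2}
    - {"tx":0,"ty":0,"tz":-20,"ax":0,"ay":0,"az":0,"claw":0.2}
    - {"tx":0,"ty":0,"tz":-10,"ax":0,"ay":0,"az":0,"claw":0.2}
    - {"tx":0,"ty":0,"tz":-9,"ax":0,"ay":0,"az":0,"claw":0.2}
    - {"tx":0,"ty":0,"tz":0,"ax":0,"ay":0,"az":0,"claw":0.2}

```text
time_s: 3.75
tcp_pos: [0.5193, 0.3924, 0.1071]
eef_rot: [179.9, -0.0, -72.0]
contact_force: [0.2, 0.1, 0.3]
gripper_width: 0.0523
```

Request:
step_arm:
  increments:
    - {"tx":0,"ty":0,"tz":0,"ax":0,"ay":0,"az":0,"claw":-0.3}
    - {"tx":0,"ty":0,"tz":0,"ax":0,"ay":0,"az":0,"claw":-0.5}
    - {"tx":0,"ty":0,"tz":0,"ax":0,"ay":0,"az":0,"claw":-1}
    - {"tx":0,"ty":0,"tz":0,"ax":0,"ay":0,"az":0,"claw":-1}
    - {"tx":0,"ty":0,"tz":0,"ax":0,"ay":0,"az":0,"claw":-1}
    - {"tx":0,"ty":0,"tz":0,"ax":0,"ay":0,"az":0,"claw":-1}
    - {"tx":0,"ty":0,"tz":0,"ax":0,"ay":0,"az":0,"claw":-1}
    - {"tx":0,"ty":0,"tz":0,"ax":0,"ay":0,"az":0,"claw":-1}
    - {"tx":0,"ty":0,"tz":0,"ax":0,"ay":0,"az":0,"claw":-1}
    - {"tx":0,"ty":0,"tz":0,"ax":0,"ay":0,"az":0,"claw":-1}

```text
time_s: 4.75
tcp_pos: [0.5197, 0.393, 0.1079]
eef_rot: [180.0, 0.0, -72.0]
contact_force: [0.2, -0.2, -0.7]
gripper_width: 0.0007
```

The jaws report fully shut, as if nothing were between them. I'll look before moving on.

```bash
python3 w.py w2; python3 - <<'E'
from h import *
s=optics.capture("scene")["image"]; w=cv2.imread("pics/w2.png")
print(r.get_state()["gripper_width"],r.get_state()["joints"])
b=cv2.resize(s[150:330,330:470],(420,540),interpolation=2); o=np.zeros((540,790,3),np.uint8); o[:,:420]=b; o[:278,420:]=cv2.resize(w,(370,278)); cv2.imwrite("pics/c2.png",o)
E
```

```text
[0.51967259 0.39300167 0.10782027] [ 1.79997097e+02 -2.07979539e-03 -7.20013530e+01]
0.108 847 0.1179 [array([521.8, 384.9]), array([17.5, 39.4]), np.float64(18.2)] circ ((522.3171997070312, 384.7090148925781), 20.03532600402832)
0.075 2074 0.0822 [array([523.8, 380.1]), array([64.5, 38.4]), np.float64(17.9)] circ ((519.7896118164062, 392.009521484375), 32.694618225097656)
0.06 162 0.0674 [array([528.1, 367.5]), array([50.1, 11.9]), np.float64(18.3)] circ ((526.272705078125, 373.1603698730469), 25.070476531982422)
0.0004290062882213321 [ 5.42197645e+01  2.26180874e+01 -9.80437938e+00 -9.50790657e-04
 -5.75790282e+01 -3.62184526e+01]
```

View pics/c2.png

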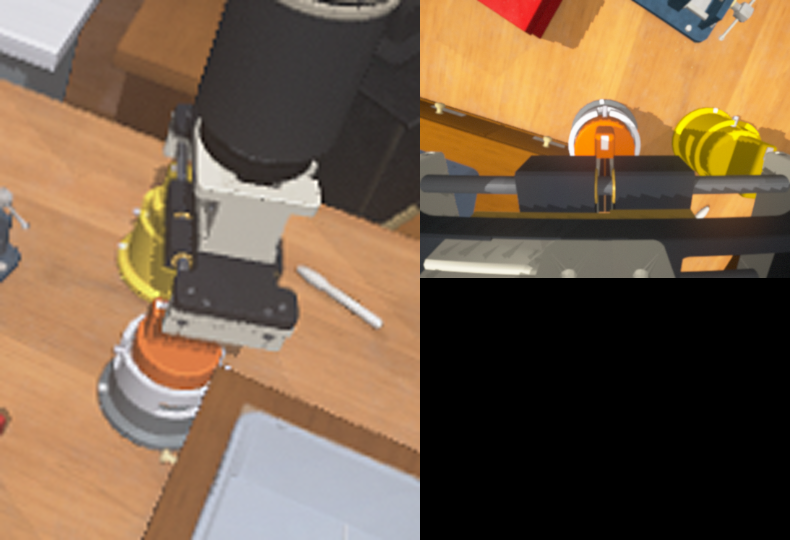

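```bash
python3 - <<'E'
from h import *
for n in("wrist","scene"):
    c=optics.capture(n); np.savez(n+"1.npz",**c)
    print(n,"cam",(-np.array(c["R"]).T@c["t"]).round(3))
    vs,us=np.nonzero(c["depth"]>0); P=world(c,np.c_[us,vs])
    k=(np.hypot(P[:,0]-.52,P[:,1]-.393)<.13)&(P[:,2]>.121); P=P[k]; C=c["image"][vs,us][k]; U=np.c_[us,vs][k]
    for lo in np.arange(.12,.28,.015):
        q=(P[:,2]>=lo)&(P[:,2]<lo+.015)
        if q.sum()>5: print(lo.round(3),q.sum(),"x",P[q,0].min().round(3),P[q,0].max().round(3),"y",P[q,1].min().round(3),P[q,1].max().round(3),"px",U[q].min(0),U[q].max(0),C[q].mean(0).round())
E
```

```text
wrist cam [0.541 0.326 0.286]
0.12 69 x 0.516 0.529 y 0.38 0.386 px [244 219] [267 224] [ 57.  73. 108.]
0.135 270 x 0.516 0.529 y 0.38 0.39 px [244 221] [267 238] [ 68.  79. 100.]
0.15 132 x 0.518 0.527 y 0.381 0.386 px [247 233] [264 243] [42. 50. 71.]
0.165 425 x 0.513 0.524 y 0.39 0.405 px [247 269] [264 293] [51. 59. 70.]
0.18 322 x 0.431 0.608 y 0.331 0.418 px [ 29 210] [483 371] [ 88. 106. 118.]
0.195 11457 x 0.431 0.615 y 0.329 0.416 px [  0 210] [511 383] [74. 84. 93.]
0.21 22931 x 0.435 0.606 y 0.335 0.406 px [  0 226] [511 383] [66. 73. 80.]
0.225 25264 x 0.454 0.592 y 0.346 0.406 px [  0 290] [511 383] [51. 55. 58.]
0.24 10775 x 0.51 0.575 y 0.362 0.389 px [  0 338] [348 383] [129. 143. 148.]
scene cam [1.19  0.418 0.866]
0.18 11 x 0.452 0.612 y 0.333 0.451 px [385 201] [419 266] [141. 156. 172.]
0.195 283 x 0.447 0.616 y 0.329 0.457 px [384 196] [424 266] [137. 149. 157.]
0.21 421 x 0.442 0.622 y 0.327 0.459 px [385 188] [427 262] [ 94. 101. 109.]
0.225 940 x 0.434 0.623 y 0.329 0.459 px [387 185] [429 259] [71. 72. 78.]
0.24 180 x 0.539 0.575 y 0.373 0.433 px [396 216] [422 236] [158. 167. 173.]
0.255 145 x 0.522 0.575 y 0.379 0.431 px [399 211] [424 231] [158. 168. 174.]
0.27 168 x 0.519 0.576 y 0.363 0.436 px [394 204] [433 226] [151. 161. 168.]
```

```bash
python3 - <<'E'
from h import *
print(r.finger_overhang, r.get_state()["tcp_pos"], r.get_state()["contact_force"])
c=dict(np.load("wrist1.npz"))
vs=np.arange(196,250,3); 
for u in (248,255,262):
    P=world(c,np.c_[np.full(len(vs),u),vs]); print(u,[(int(v),*p.round(3).tolist(),*c["image"][v,u].tolist()) for v,p in zip(vs,P)])
cv2.imwrite("pics/c3.png",cv2.resize(c["image"][150:300,180:330],(750,600)[:1]*1+(600,),interpolation=cv2.INTER_CUBIC))
E
```

```text
0.019 [0.51968311 0.39301376 0.10786315] [0.51889398 0.4801602  0.09515335]
248 [(196, 0.53, 0.375, 0.118, 37, 111, 220), (199, 0.529, 0.377, 0.117, 32, 110, 220), (202, 0.529, 0.379, 0.118, 31, 107, 219), (205, 0.528, 0.381, 0.118, 26, 108, 219), (208, 0.528, 0.383, 0.118, 13, 105, 219), (211, 0.527, 0.385, 0.118, 19, 106, 218), (214, 0.526, 0.387, 0.118, 13, 104, 218), (217, 0.526, 0.388, 0.12, 30, 104, 210), (220, 0.527, 0.384, 0.134, 90, 106, 137), (223, 0.526, 0.384, 0.138, 92, 105, 122), (226, 0.526, 0.384, 0.143, 91, 103, 119), (229, 0.526, 0.385, 0.145, 87, 100, 115), (232, 0.526, 0.387, 0.145, 82, 92, 106), (235, 0.525, 0.388, 0.146, 69, 78, 94), (238, 0.526, 0.385, 0.155, 62, 71, 86), (241, 0.526, 0.385, 0.159, 59, 66, 81), (244, 0.531, 0.364, 0.207, 53, 56, 67), (247, 0.531, 0.364, 0.209, 60, 61, 71)]
255 [(196, 0.526, 0.374, 0.118, 215, 221, 233), (199, 0.525, 0.375, 0.119, 213, 220, 233), (202, 0.525, 0.377, 0.119, 215, 221, 233), (205, 0.524, 0.379, 0.121, 198, 210, 231), (208, 0.523, 0.381, 0.118, 37, 109, 219), (211, 0.523, 0.383, 0.119, 17, 108, 219), (214, 0.522, 0.
[... 510 characters left out ...]
116, 224), (199, 0.521, 0.374, 0.119, 34, 110, 220), (202, 0.52, 0.376, 0.119, 32, 110, 222), (205, 0.52, 0.378, 0.118, 26, 110, 221), (208, 0.519, 0.38, 0.118, 13, 106, 220), (211, 0.518, 0.382, 0.118, 5, 104, 219), (214, 0.518, 0.384, 0.118, 0, 107, 219), (217, 0.517, 0.385, 0.12, 24, 102, 208), (220, 0.517, 0.388, 0.118, 67, 85, 117), (223, 0.518, 0.383, 0.135, 73, 85, 103), (226, 0.519, 0.383, 0.141, 71, 80, 98), (229, 0.519, 0.383, 0.144, 59, 68, 86), (232, 0.519, 0.383, 0.149, 52, 60, 78), (235, 0.519, 0.384, 0.151, 52, 59, 76), (238, 0.519, 0.383, 0.156, 43, 49, 68), (241, 0.519, 0.383, 0.159, 45, 50, 66), (244, 0.527, 0.362, 0.207, 53, 56, 68), (247, 0.527, 0.363, 0.208, 58, 61, 69)]
```

View pics/c3.png

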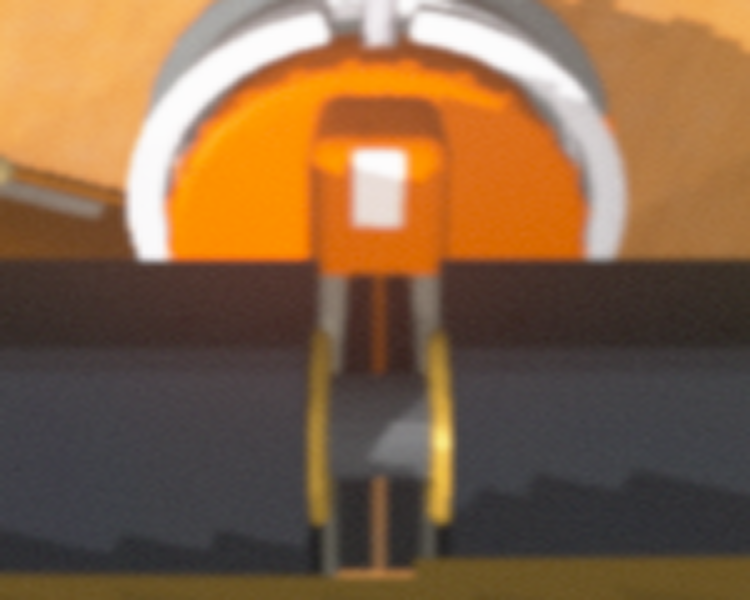

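The close-up shows the closed fingertips just above the bar's top. Their lower edge is at z≈0.13 by depth, and the gripper body is at ≈0.19. The cameras agree with each other and with the known bar height (0.118), so the reported TCP height reads about 40 mm low, while x and y agree. I'll open, go down part of the way by what the cameras show, and check again.

Request:
step_arm:
  increments:
    - {"tx":0,"ty":0,"tz":0,"ax":0,"ay":0,"az":0,"claw":0.2}
    - {"tx":0,"ty":0,"tz":0,"ax":0,"ay":0,"az":0,"claw":0.2}
    - {"tx":0,"ty":0,"tz":0,"ax":0,"ay":0,"az":0,"claw":0.2}
    - {"tx":0,"ty":0,"tz":0,"ax":0,"ay":0,"az":0,"claw":0.2}
    - {"tx":0,"ty":0,"tz":0,"ax":0,"ay":0,"az":0,"claw":0.2}
    - {"tx":0,"ty":0,"tz":-10,"ax":0,"ay":0,"az":0,"claw":0.2}
    - {"tx":0,"ty":0,"tz":-10,"ax":0,"ay":0,"az":0,"claw":0.2}
    - {"tx":0,"ty":0,"tz":-5,"ax":0,"ay":0,"az":0,"claw":0.2}
    - {"tx":0,"ty":0,"tz":0,"ax":0,"ay":0,"az":0,"claw":0.2}

```text
time_s: 5.85
tcp_pos: [0.5191, 0.3923, 0.0812]
eef_rot: [179.9, -0.1, -72.0]
contact_force: [-0.1, -0.8, -0.1]
gripper_width: 0.0525
```

```bash
python3 w.py w4; python3 - <<'E'
from h import *
c=optics.capture("wrist"); np.savez("wrist2.npz",**c)
vs,us=np.nonzero(c["depth"]>0); P=world(c,np.c_[us,vs]); rel=P[:,:2]-[.52,.393]
a=np.radians(18); j=rel@[np.cos(a),np.sin(a)]; b=rel@[np.sin(a),-np.cos(a)]  # jaw, bar dirs
k=(abs(j)>.02)&(abs(j)<.05)&(abs(b)<.012)
for lo in np.arange(.06,.2,.01):
    q=k&(P[:,2]>=lo)&(P[:,2]<lo+.01)
    if q.sum()>3: print(lo.round(2),q.sum(),"jaw",np.percentile(j[q],[2,50,98]).round(3),"bar",np.percentile(b[q],[2,98]).round(3),"rows",vs[q].min(),vs[q].max())
E
```

```text
[0.51943746 0.39265959 0.08200574] [ 1.79932096e+02 -5.29736684e-02 -7.19978363e+01]
0.108 1855 0.118 [array([519.7, 392.4]), array([17.9, 55.4]), np.float64(17.3)] circ ((520.0624389648438, 392.6463623046875), 28.363107681274414)
0.075 3523 0.0822 [array([522.2, 385. ]), array([64.7, 49.3]), np.float64(17.5)] circ ((519.466064453125, 392.4162902832031), 33.18486404418945)
0.06 596 0.0691 [array([537.9, 403.9]), array([93. , 60.9]), np.float64(81.1)] circ ((527.5703735351562, 406.0647888183594), 48.0940055847168)
0.06 367 jaw [-0.041 -0.034  0.04 ] bar [-0.005  0.012] rows 196 220
0.07 7 jaw [-0.033  0.031  0.032] bar [0.004 0.012] rows 203 213
0.08 1019 jaw [-0.031 -0.021  0.03 ] bar [-0.011  0.012] rows 203 237
0.1 252 jaw [-0.042 -0.027  0.04 ] bar [-0.004  0.011] rows 218 242
0.11 487 jaw [-0.042  0.025  0.04 ] bar [0.    0.011] rows 220 242
0.12 584 jaw [-0.042 -0.001  0.041] bar [0.005 0.012] rows 226 269
0.13 523 jaw [-0.043  0.025  0.041] bar [-0.009  0.012] rows 235 281
0.14 586 jaw [-0.031  0.025  0.029] bar [-0.01   0.003] rows 269 293
0.15 307 jaw [-0.031 -0.03   0.03 ] bar [-0.007  0.009] rows 269 293
0.16 339 jaw [-0.031 -0.031  0.029] bar [0.    0.012] rows 269 292
0.17 128 jaw [-0.031 -0.001  0.029] bar [0.007 0.012] rows 279 292
0.19 1156 jaw [-0.05  -0.042 -0.033] bar [-0.012 -0.002] rows 354 381
0.2 4 jaw [-0.024 -0.023 -0.023] bar [0.01  0.012] rows 373 377
```

View pics/w4.png

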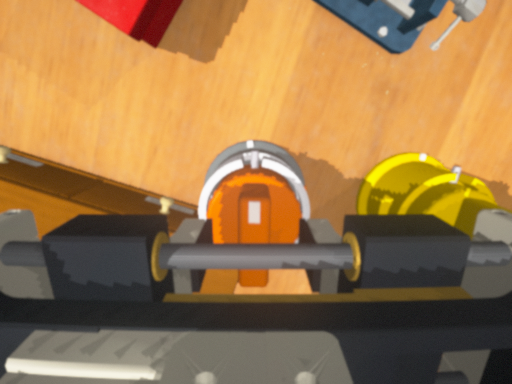

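The fingers (rows 218–290, columns 195 and 325) now straddle the bar at (254,240) symmetrically, with tips at ≈0.104. That confirms the ~40 mm offset. Going down 12 mm more and gripping.

Request:
step_arm:
  increments:
    - {"tx":0,"ty":0,"tz":-6,"ax":0,"ay":0,"az":0,"claw":0.2}
    - {"tx":0,"ty":0,"tz":-6,"ax":0,"ay":0,"az":0,"claw":-0.2}
    - {"tx":0,"ty":0,"tz":0,"ax":0,"ay":0,"az":0,"claw":-0.5}
    - {"tx":0,"ty":0,"tz":0,"ax":0,"ay":0,"az":0,"claw":-1}
    - {"tx":0,"ty":0,"tz":0,"ax":0,"ay":0,"az":0,"claw":-1}
    - {"tx":0,"ty":0,"tz":0,"ax":0,"ay":0,"az":0,"claw":-1}
    - {"tx":0,"ty":0,"tz":0,"ax":0,"ay":0,"az":0,"claw":-1}
    - {"tx":0,"ty":0,"tz":0,"ax":0,"ay":0,"az":0,"claw":-1}
    - {"tx":0,"ty":0,"tz":0,"ax":0,"ay":0,"az":0,"claw":-1}

```text
time_s: 6.85
tcp_pos: [0.5199, 0.3932, 0.0711]
eef_rot: [-180.0, 0.0, -72.0]
contact_force: [1.8, 0.7, 0.8]
gripper_width: 0.0177
```

Gripped at 17.7 mm, the bar's width. Pressing down about 14 mm.

Request:
step_arm:
  increments:
    - {"tx":0,"ty":0,"tz":-3,"ax":0,"ay":0,"az":0,"claw":-1}
    - {"tx":0,"ty":0,"tz":-3,"ax":0,"ay":0,"az":0,"claw":-1}
    - {"tx":0,"ty":0,"tz":-3,"ax":0,"ay":0,"az":0,"claw":-1}
    - {"tx":0,"ty":0,"tz":-3,"ax":0,"ay":0,"az":0,"claw":-1}
    - {"tx":0,"ty":0,"tz":-2,"ax":0,"ay":0,"az":0,"claw":-1}
    - {"tx":0,"ty":0,"tz":0,"ax":0,"ay":0,"az":0,"claw":-1}
    - {"tx":0,"ty":0,"tz":0,"ax":0,"ay":0,"az":0,"claw":-1}
  newtons: 60

```text
time_s: 7.55
tcp_pos: [0.52, 0.3933, 0.0579]
eef_rot: [-179.9, 0.0, -72.0]
contact_force: [-1.2, -1.0, 9.4]
gripper_width: 0.0181
```

Force 9.4 N matches the spring at about 13.5 mm. One more millimetre, then turn clockwise.

Request:
step_arm:
  increments:
    - {"tx":0,"ty":0,"tz":-1,"ax":0,"ay":0,"az":0,"claw":-1}
    - {"tx":0,"ty":0,"tz":0,"ax":0,"ay":0,"az":-3,"claw":-1}
    - {"tx":0,"ty":0,"tz":0,"ax":0,"ay":0,"az":-5,"claw":-1}
    - {"tx":0,"ty":0,"tz":0,"ax":0,"ay":0,"az":-5,"claw":-1}
    - {"tx":0,"ty":0,"tz":0,"ax":0,"ay":0,"az":-5,"claw":-1}
    - {"tx":0,"ty":0,"tz":0,"ax":0,"ay":0,"az":-5,"claw":-1}
    - {"tx":0,"ty":0,"tz":0,"ax":0,"ay":0,"az":-5,"claw":-1}
    - {"tx":0,"ty":0,"tz":0,"ax":0,"ay":0,"az":-5,"claw":-1}
    - {"tx":0,"ty":0,"tz":0,"ax":0,"ay":0,"az":-5,"claw":-1}

```text
time_s: 8.45
tcp_pos: [0.5203, 0.3934, 0.0572]
eef_rot: [-179.9, 0.1, -110.2]
contact_force: [-0.9, -1.3, 9.9]
gripper_width: 0.0177
```

```bash
python3 -c "
from h import *
s=r.get_state();print({k:np.round(s[k],3) for k in('joints','tcp_pos','eef_rot','contact_force','moment','gripper_width')})
c=optics.capture('wrist');cv2.imwrite('pics/w5.png',c['image'])"; python3 w.py w6
```

```text
{'joints': array([ 5.4222e+01,  2.5460e+01, -1.2811e+01,  5.2000e-02, -5.1634e+01,
       -7.4424e+01]), 'tcp_pos': array([0.52 , 0.393, 0.057]), 'eef_rot': array([-1.79935e+02,  8.10000e-02, -1.10170e+02]), 'contact_force': array([-0.876, -1.33 ,  9.924]), 'moment': array([-0.508,  0.464,  0.008]), 'gripper_width': np.float64(0.018)}
[0.52030824 0.39336452 0.05722063] [-1.79935111e+02  7.78767274e-02 -1.10143508e+02]
0.108 47 0.1203 [array([522.5, 401.1]), array([ 4.5, 23.8]), np.float64(68.3)] circ ((523.053466796875, 402.4722595214844), 11.929526329040527)
0.075 237 0.0828 [array([513.1, 375.8]), array([19.8, 24.7]), np.float64(69.7)] circ ((514.1778564453125, 378.5323181152344), 14.127618789672852)
0.06 2388 0.0683 [array([522.4, 401.4]), array([83.6, 62.4]), np.float64(70.3)] circ ((523.0771484375, 403.0629577636719), 43.79127502441406)
```

Request:
step_arm:
  increments:
    - {"tx":0,"ty":0,"tz":0,"ax":0,"ay":0,"az":-5,"claw":-1}
    - {"tx":0,"ty":0,"tz":0,"ax":0,"ay":0,"az":-5,"claw":-1}
    - {"tx":0,"ty":0,"tz":0,"ax":0,"ay":0,"az":-5,"claw":-1}
    - {"tx":0,"ty":0,"tz":0,"ax":0,"ay":0,"az":-5,"claw":-1}
    - {"tx":0,"ty":0,"tz":0,"ax":0,"ay":0,"az":-5,"claw":-1}
    - {"tx":0,"ty":0,"tz":0,"ax":0,"ay":0,"az":-5,"claw":-1}
    - {"tx":0,"ty":0,"tz":0,"ax":0,"ay":0,"az":-5,"claw":-1}
    - {"tx":0,"ty":0,"tz":0,"ax":0,"ay":0,"az":-5,"claw":-1}
    - {"tx":0,"ty":0,"tz":0,"ax":0,"ay":0,"az":-5,"claw":-1}
    - {"tx":0,"ty":0,"tz":0,"ax":0,"ay":0,"az":-5,"claw":-1}
    - {"tx":0,"ty":0,"tz":0,"ax":0,"ay":0,"az":-2,"claw":-1}
    - {"tx":0,"ty":0,"tz":0,"ax":0,"ay":0,"az":0,"claw":-1}

```text
time_s: 9.75
tcp_pos: [0.5205, 0.3932, 0.0573]
eef_rot: [180.0, 0.1, -162.0]
contact_force: [0.0, -1.4, 8.4]
gripper_width: 0.0177
```

```bash
python3 -c "
from h import *
s=r.get_state();print({k:np.round(s[k],3) for k in('tcp_pos','eef_rot','contact_force','moment','gripper_width')})"; python3 w.py w7
```

```text
{'tcp_pos': array([0.521, 0.393, 0.057]), 'eef_rot': array([ 1.79994e+02,  1.11000e-01, -1.62043e+02]), 'contact_force': array([ 0.035, -1.417,  8.416]), 'moment': array([-0.843, -0.037, -0.029]), 'gripper_width': np.float64(0.018)}
[0.52054774 0.39321475 0.05727974] [ 1.79994249e+02  1.11817564e-01 -1.61985831e+02]
0.108 36 0.1188 [array([528.3, 395. ]), array([ 6.8, 19.9]), np.float64(5.9)] circ ((528.17822265625, 394.79681396484375), 10.229246139526367)
0.075 235 0.0828 [array([502.1, 387.8]), array([19.8, 24.7]), np.float64(17.2)] circ ((504.8505859375, 388.5042724609375), 14.093524932861328)
0.06 2163 0.0683 [array([518.7, 404.6]), array([84.4, 52.1]), np.float64(56.2)] circ ((528.581298828125, 398.98870849609375), 43.91873550415039)
```

Turned 90° under load. Easing up into the seat, then opening.

Request:
step_arm:
  increments:
    - {"tx":0,"ty":0,"tz":0,"ax":0,"ay":0,"az":0,"claw":-1}
    - {"tx":0,"ty":0,"tz":2,"ax":0,"ay":0,"az":0,"claw":-1}
    - {"tx":0,"ty":0,"tz":2,"ax":0,"ay":0,"az":0,"claw":-1}
    - {"tx":0,"ty":0,"tz":2,"ax":0,"ay":0,"az":0,"claw":-1}
    - {"tx":0,"ty":0,"tz":0,"ax":0,"ay":0,"az":0,"claw":-1}
    - {"tx":0,"ty":0,"tz":0,"ax":0,"ay":0,"az":0,"claw":-0.4}
    - {"tx":0,"ty":0,"tz":0,"ax":0,"ay":0,"az":0,"claw":0}
    - {"tx":0,"ty":0,"tz":0,"ax":0,"ay":0,"az":0,"claw":0}
    - {"tx":0,"ty":0,"tz":0,"ax":0,"ay":0,"az":0,"claw":0}
    - {"tx":0,"ty":0,"tz":0,"ax":0,"ay":0,"az":0,"claw":0}

```text
time_s: 10.8
tcp_pos: [0.5195, 0.393, 0.0616]
eef_rot: [-180.0, -0.0, -162.0]
contact_force: [0.8, -0.7, -0.6]
gripper_width: 0.0434
```

Request:
step_arm:
  increments:
    - {"tx":0,"ty":0,"tz":10,"ax":0,"ay":0,"az":0,"claw":0}
    - {"tx":0,"ty":0,"tz":15,"ax":0,"ay":0,"az":0,"claw":0}
    - {"tx":0,"ty":0,"tz":20,"ax":0,"ay":0,"az":0,"claw":0}
    - {"tx":0,"ty":0,"tz":20,"ax":0,"ay":0,"az":0,"claw":0}
    - {"tx":0,"ty":0,"tz":20,"ax":0,"ay":0,"az":0,"claw":0}
    - {"tx":0,"ty":0,"tz":20,"ax":0,"ay":0,"az":0,"claw":0}
    - {"tx":0,"ty":0,"tz":0,"ax":0,"ay":0,"az":0,"claw":0}

```text
time_s: 11.5
tcp_pos: [0.5211, 0.3943, 0.1712]
eef_rot: [179.8, 0.3, -162.0]
contact_force: [-0.9, -0.1, -0.1]
gripper_width: 0.0437
```

```bash
sed -i 's/(.108,.13)/(.1,.13)/;s/(.075,.09),(.06,.075)/(.06,.082)/' w.py; python3 w.py w8; python3 -c "
from h import *
print(r.get_state()['contact_force'])
c=optics.capture('top'); h=cv2.cvtColor(c['image'],cv2.COLOR_BGR2HSV); m=cv2.inRange(h,(108,150,60),(125,255,255))
vs,us=np.nonzero((m>0)&(c['depth']>0)); P=world(c,np.c_[us,vs]); P=P[(P[:,2]>.108)&(P[:,2]<.13)&(P[:,1]<-.2)]; print('blue',cv2.minAreaRect(np.float32(P[:,:2]*1000)),np.median(P[:,2]))"
```

```text
[0.52034495 0.3937606  0.16926755] [ 1.79887212e+02  1.79824126e-01 -1.61990249e+02]
0.1 377 0.1101 [array([519.6, 393.3]), array([56.1, 17.9]), np.float64(18.3)] circ ((519.7914428710938, 392.95220947265625), 28.536802291870117)
0.06 1607 0.0698 [array([525. , 405.7]), array([93.1, 64.4]), np.float64(63.4)] circ ((527.253173828125, 406.1357116699219), 48.08992385864258)
[ 1.14371273  0.16664746 -0.84644394]
blue ((521.8782958984375, -293.2784423828125), (50.13779067993164, 17.334314346313477), 3.1701555252075195) 0.116618216903138
```

View pics/w8.png

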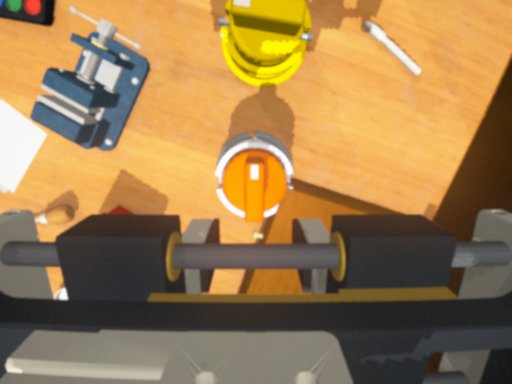

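The cap at (254,190) now has its bar at 18° (before, 107.5°) and the white end turned clockwise. Its top is at 0.110, about 8 mm below the unlocked height, so it is seated. Blue has not moved. Handing in.

```bash
python3 -c "
from plant import r
print(r.close_job())"
```

```text
the job is handed in; nothing more can be done
None
```

The orange cap is pushed down, turned a quarter turn clockwise and sprung up into its seat. I handed the job in at about 11.6 s of the 34 s; the hand-in gave no verdict.

**Last checks**
- **Turn:** the bar now lies at 18.3°; before, it was at about 107.5°. That is 89° clockwise, with no sign of slip in the grip.
- **Seat:** the bar's top is at 0.110 m, down from 0.118 m. That puts the cap about 8 mm down, close to its 7.5 mm rest.
- **Press:** before the turn, the spring force read 9.4 N at about 13 mm down, as expected, and 9.9 N partway through it. It was 8.4 N at the end of the turn, a little low, but the cap still rose into its seat.
- **Blue cap:** its bar is where it was at the start, to within 1 mm.
- **Gripper:** it is clear of the cap and reads about zero force.

**What disagreed:** the robot's reported tool height read about 40 mm too low against the cameras. Because of that, my first grasp closed on air above the bar; it touched nothing. I worked out the offset from the wrist camera's depth, checked it partway down, and gripped on that basis.

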